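Pass a test weight through the two-door draught lock

ROBOT

A 6-joint arm with a two-finger parallel gripper is mounted at the origin on a cart in front of the work surface, level with it; the furniture and walls round the work are solid. World frame = base frame: x ahead of the robot, y to its left, z up, the work surface at z = 0. Lengths are in m, angles in rad, forces in N, time in s.
With the tool pointing down it reaches from about 0.225 to 0.875 m from the base axis. Payload 3.4 kg.
Tool frame: the origin (TCP) lies on the centre line of the jaws, within the pads' length; the fingertips stand 17 mm ahead of it and the grasp point (between the pads) lies 2 mm behind it (manip.finger_overhang is the distance from the TCP to the fingertips, in m); y points along the fingers, x is the direction in which the jaws open and shut, and the axes are right-handed (so a half turn about y gives the same grasp; the last joint's range is limited). The gripper opens to 85 mm and grips with 20 to 120 N. Pads are 22 mm wide; open, the fingers measure 114 mm over their backs; the gripper's body (76 mm by 85 mm) begins 54 mm behind the grasp point. The pads swing forward as they close: fully open they stand 13 mm farther back than shut.
Start: joints at [1.2, 0.276, 1.505, -0, 1.361, -0.121], TCP at [0.142, 0.557, 0.222] pointing down, gripper open.
Joint ranges: [-2.89, 2.89], [-0.75, 2.08], [0.22, 2.7], [-1.18, 4.32], [0.11, 2.71], [-2.7, 2.7]. Speed limits (rad/s): [2.57, 2.57, 3.14, 3.14, 3.14, 3.14].

INTERFACE

Orientations are given as a unit quaternion [w, x, y, z].
In Python, from rig import manip gives the robot as it stands.
- The arm moves only by the tool arm_command, never from a script. Its argument "commands" is a list of rows, each a list of 3 entries, a list of its own where there are three numbers: the finger opening in cm, from 0 to 8.54, then the shift along the world's x, y, z in cm, then the turn about the world's z in rad. A call has 1 to 12 rows; each row shifts and turns the commanded pose from where the row before left it; what a row does not reach is not made up. A row lasts 1/10 s, in which the tool goes at most 50 mm and 8.59 degrees, less where a joint would pass 70% of its speed; a pose out of reach is approached as far as the arm can. A call with a gripper value outside its range is refused whole. The fingers move at their own pace and stop on an object; "grip_force" is the grip in N (left out, the last holds). Time passes only in rows, so rows that do not move let the fingers close. It gives the time, the measured TCP pose, the force and the opening at its end, in the units of the state.
- manip.get_state(): the state, without advancing time (a new reading comes with each control period).
- manip.get_image(name): name is "side" or "top" or "wrist"; returns a dict with "pixels" (420x560x3 uint8, red, green, blue), "range_z" (420x560 float32, m along the optical axis (not along the pixel's ray), 0 where there is no reading), "intrinsics" (3x3 intrinsics, pixels), "R" (3x3) and "t" (3): a world point X has camera coordinates R X + t. Camera axes: x right, y down, z forward; pixel columns grow to the right and rows downward; lengths in m; the calibration is good to about 2 mm. A picture is of the moment at which its call begins.
- manip.sign_off(): hands the job in, once; it reports no verdict.
The state is a dict: "clock": time; "qpos": joint angles; "qd": joint speeds; "effort": joint torques, N m; "position": TCP position; "ee_rot": TCP orientation; "contact_force": force on the tool from outside, world axes, zero at the start; "moment": the same for the moment, N m; "width": finger opening in m.
Only numpy, scipy, OpenCV 4.12 (cv2) and the standard library are available. Lean on these libraries where they do the work, as an engineer would, in place of code of your own. Each camera call takes 0.05 s, during which the arm holds its last target.

TASK

Pass the tray with the test weight through the draught lock into its closed far end: push the tray by its post into the middle chamber, then gently slide the outer door fully shut. Only then flip the yellow lock-off lever on the inner door's grip forward, squeeze the red paddle against the grip and slide the inner door fully open, away from you. Finally push the tray on to the far end of the lock, with the weight standing on it, the outer door still shut and the inner door left open; never have both doors open at once, do not shove the tray post or the outer door hard, and do not shift the loose things lying round about.

Things in the scene. Friction and masses are not known exactly. Their poses are not given: they have to be found in the camera images.
- hatch: draught lock: low tunnel of clear plastic and aluminium, 130 x 420 x 89 mm, fixed on the bench. Origin: centre of its underside; z up, x away from the robot, y along the tunnel to the left; all offsets below are in this frame. From +y to -y: open loading bay, outer door (y = +60 mm), middle chamber, inner door (y = -60 mm), closed far end (end wall y = -201 mm)
- hatch_roof (a point): centre of the clear roof's top, 85 mm above the hatch origin (door frames reach 89 mm); the roof covers chamber and far end. Both doors slide to hatch +x to open, into guides behind the tunnel that reach x = 181 mm. A small fixed dark keeper at (-28, -85.5) mm, top z = 97 mm, holds the inner door shut until the paddle is squeezed
- tray (a joint): travel of the blue tray (70 x 90 mm, lips 21 mm high) along the tunnel, m: 0 in the loading bay (tray centre at hatch y = +150 mm), 0.15 centred in the middle chamber, 0.30 at the far end (fixed stop). Drag of about 2 N. The tray comes to rest against a shut door: at 0.1625 it touches the inner door; at 0.1375 or more the outer door can close behind it
- tray_post (a point): the tray's upright steel post, 12 mm thick, in front of the tunnel (hatch x = -90 mm), to push the tray with; this point lies on its axis at z = 120 mm; a black ball of 20 mm diameter tops it, centre z = 134 mm. Post and ball move with the tray
- outer_door (a joint): opening of the outer door (orange blade 112 x 5 x 82 mm), m: 0 fully shut, 0.11 fully open; moves along hatch +x; starts open; clears the tray from 0.095 on; stays where it is left; drag about 4 N, hard stops at both ends
- outer_handle (a point): upright round steel handle on top of the outer door, 14 mm thick up to z = 132 mm, with a 20 mm cap from 132 to 144 mm; this point lies on its axis at z = 120 mm; at hatch x = -30 mm when shut
- inner_door (a joint): opening of the inner door (orange blade like the outer), m: 0 shut, 0.11 fully open; moves along hatch +x; clears the tray from 0.095 on; starts shut and latched by the paddle's tab; stays where it is left; drag about 3 N. Once 25 mm open it is clear of the latch and the paddle may be let go
- inner_handle (a point): centre line of the grey grip on top of the inner door: a block 64 mm (x) x 20 mm (y) from z = 92 to 145 mm; this point lies at z = 124 mm, on the middle plane of the grip; at hatch x = -20 mm when shut
- paddle (a joint): press of the red paddle, m: 0 let go, 0.010 squeezed fully against the grip. Moves along hatch +y; spring: 4 N to start, 9 N fully home; springs back when let go. Blocked at about 4 mm until the lever is forward. Squeezing: pinch the grip's +y face and the paddle's outer face together, 36 mm apart at rest, 26 mm squeezed; a light pinch (20 N) is enough
- paddle_face (a point): middle of the paddle's outer (-y) face; the paddle is a plate 58 (x) x 6 x 38 mm standing beside the grip, z = 100 to 138 mm, with a 10 mm gap between; its steel latch tab reaches down to z = 88 mm
- lever (a joint): yellow lock-off lever on top of the grip, rad: 0 locked, leaning to hatch -x (towards the robot); 1.5 fully forward, leaning to +x; stays where it is left; turns about an axis along y through (grip middle, z = 148 mm); needs about 1 to 2 N at the tip
- lever_tip (a point): round tip of the lever (10 mm thick bar, its tip point 26 mm from the pivot); when locked it stands at z = 167 mm and 18 mm to -x of the pivot. Grip body top: z = 145 mm; the pivot pin's top: z = 153 mm
- weight_mid (a point): steel test weight, 29 mm diameter, 49 mm tall, standing loose on the tray; this point is its centre half-way up. Its z axis is its own upright axis
- calculator_2: calculator, 150 x 108 x 29 mm, loose bystander
- note_pad: note pad, 144 x 101 x 20 mm, loose bystander
- walkie_talkie: black hand radio, 262 mm tall with its aerial, loose bystander
- tally_counter: hand tally counter, 77 x 47 x 26 mm, loose bystander
- pen_black: black pen, 139 mm long, loose bystander
- tape: small roll of blue tape, 56 mm diameter, 19 mm high, loose bystander

How it is judged:
On the way, in this order (a step that is already met when the one before it is completed fails the run):
1. the tray stands wholly in the middle chamber, the inner door shut (value of joint tray between 0.136 and 0.168 m and value of joint inner_door below 0.006 m), for 0.2 s.
2. the outer door is fully shut behind it (value of joint outer_door below 0.004 m and value of joint tray between 0.13 and 0.168 m and value of joint inner_door below 0.006 m), for 0.2 s.
3. the lock-off lever is flipped forward, both doors shut (value of joint lever above 1.25 rad and value of joint outer_door below 0.004 m and value of joint inner_door below 0.006 m), for 0.1 s.
4. the paddle is squeezed against the grip by the fingers, the outer door shut (value of joint paddle above 0.0075 m and contact force between the fingers and paddle above 2 N and value of joint outer_door below 0.004 m), for 0.1 s.
5. the inner door is open, the outer door shut, the tray still in the chamber (value of joint inner_door above 0.096 m and value of joint outer_door below 0.004 m and value of joint tray below 0.2 m), for 0.1 s.
At the end, for the whole second after the job is handed in: the tray is within 15 mm of its stop at the far end and at rest, the weight stands upright on it (within 0.1 rad), the outer door is shut to within 5 mm and the inner door stands at least 94 mm open (value of joint tray above 0.285 m and value of joint outer_door below 0.005 m and value of joint inner_door above 0.094 m and angle between weight_mid's own z axis and vertical below 0.1 rad and y of weight_mid in the frame of hatch below -0.09 m and z of weight_mid in the frame of hatch between 0.034 and 0.045 m and velocity of joint tray between -0.01 and 0.01 m/s); the robot touches nothing.
It fails at once if both doors open at once (each more than 8 mm) (value of joint each of outer_door, inner_door above 0.008 m).
It fails at once if the weight is tipped over (angle between weight_mid's own z axis and vertical above 0.6 rad).
It fails at once if the outer door is shoved with more than 60 N (contact force between the fingers and outer_door above 60 N).
It fails at once if the tray is shoved with more than 60 N (contact force between the fingers and tray above 60 N).
It fails at once if a bystander is shifted by more than 20 mm (distance of any of calculator_2, note_pad, walkie_talkie, tally_counter, pen_black, tape from where it was at the start of the episode above 0.02 m).
It also fails if it takes over 61 s, if anything falls off the work surface, if the arm or the gripper's body presses on something with over 40 N, if the wrist force passes 120 N, or if a joint passes its speed limit or range.

## Working session

There is one attempt and no reset: what is moved stays moved. The work goes in short steps, Python scripts to look and compute and a tool call to move; the robot and the scene stay as the last step left them, time stands still between calls to the robot, and variables do not carry over. Pictures are saved under pics/ and viewed, and the job is handed in when it is done.

Besides the shell and the picture viewer there is one more tool, called after ">>>" as name([rows], argument=value, ...), one row to a line, values as JSON. arm_command: Moves the arm, as the interface text tells. Its arguments: {"type":"object","properties":{"commands":{"type":"array"},"grip_force":{"type":"number"}},"required":["commands"]}

```bash
mkdir -p pics; ls
cat > h.py <<'E'
import numpy as np, cv2
from rig import manip
def snap(n,f):
    d=manip.get_image(n); cv2.imwrite('pics/'+f,d['pixels'][:,:,::-1]); np.savez('pics/'+f[:-4]+'.npz',**d); return d
def pt(d,u,v,z=None):
    K=d['intrinsics'];R=d['R'];t=d['t']
    if z is None: z=d['range_z'][int(v),int(u)]
    c=np.linalg.inv(K)@np.array([u,v,1.])*z
    return R.T@(c-t)
def onz(d,u,v,h):
    K=d['intrinsics'];R=d['R'];t=d['t']
    r=R.T@np.linalg.inv(K)@np.array([u,v,1.]); o=-R.T@t
    return o+r*(h-o[2])/r[2]
def proj(d,X):
    c=d['R']@np.array(X)+d['t']; p=d['intrinsics']@c; return p[:2]/p[2]
E
python3 - <<'E'
from h import *
for n in ['side','top','wrist']:
    d=snap(n,n+'0.png'); print(n,d['intrinsics'].round(1).tolist(),(-d['R'].T@d['t']).round(3),d['R'].round(2).tolist())
print(manip.get_state())
E
```

```text
pics
side [[489.9, 0.0, 278.5], [0.0, 489.9, 209.5], [0.0, 0.0, 1.0]] [-0.033 -0.993  1.152] [[0.9, -0.43, 0.02], [-0.26, -0.59, -0.77], [0.34, 0.69, -0.64]]
top [[452.9, 0.0, 279.3], [0.0, 452.9, 212.7], [0.0, 0.0, 1.0]] [0.272 0.111 1.811] [[0.02, -1.0, -0.0], [-0.99, -0.02, -0.14], [0.14, 0.01, -0.99]]
wrist [[377.8, 0.0, 277.1], [0.0, 377.8, 207.0], [0.0, 0.0, 1.0]] [0.078 0.573 0.374] [[0.25, 0.97, -0.0], [0.93, -0.24, 0.26], [0.25, -0.07, -0.96]]
{'clock': 0.15, 'qpos': array([ 1.19998044e+00,  2.76477152e-01,  1.50585115e+00, -1.91418523e-05,
        1.36071363e+00, -1.21000571e-01]), 'qd': array([ 0.00113018, -0.00035551, -0.0042483 , -0.00133516,  0.00142793,
        0.0005675 ]), 'effort': array([ 1.67929602e-04, -4.17148018e+01, -2.46032184e+01, -4.12440413e-04,
        7.65182194e-03,  2.92731535e-06]), 'position': array([0.14201497, 0.55675737, 0.22111929]), 'ee_rot': array([-0.55812623,  0.55866402,  0.43337782, -0.43425026]), 'contact_force': array([-0.57640364, -0.11890097, -0.01103448]), 'moment': array([-0.01871457,  0.01615857,  0.0298267 ]), 'width': 0.08547890784300495}
```

View pics/side0.png

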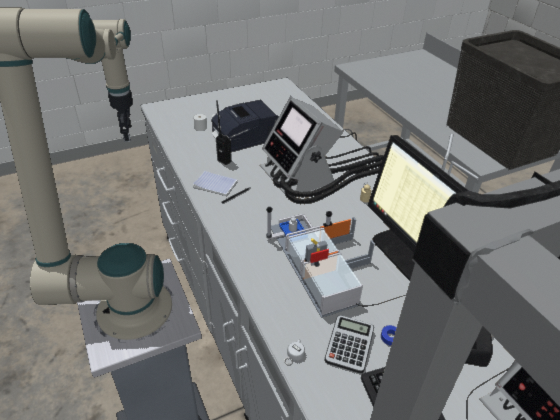

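View pics/top0.png

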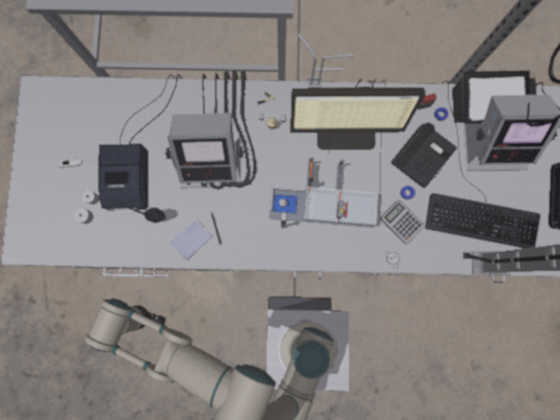

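View pics/wrist0.png

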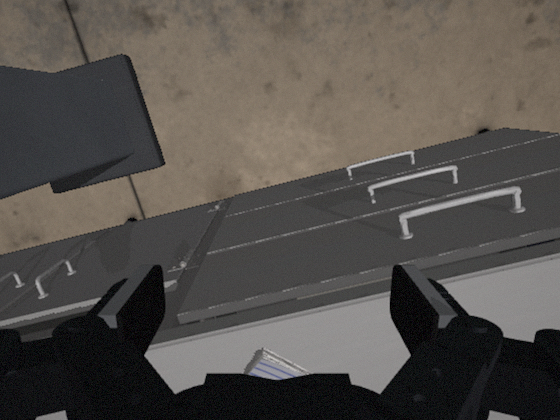

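Run:
```python
import cv2
a=cv2.imread('pics/top0.png')[140:250,240:420]; cv2.imwrite('pics/top0z.png',cv2.resize(a,None,fx=4.4,fy=4.4,interpolation=cv2.INTER_CUBIC))
a=cv2.imread('pics/side0.png')[190:330,240:400]; cv2.imwrite('pics/side0z.png',cv2.resize(a,None,fx=4.2,fy=4.2,interpolation=cv2.INTER_CUBIC))
```

```text
(no output)
```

View pics/top0z.png

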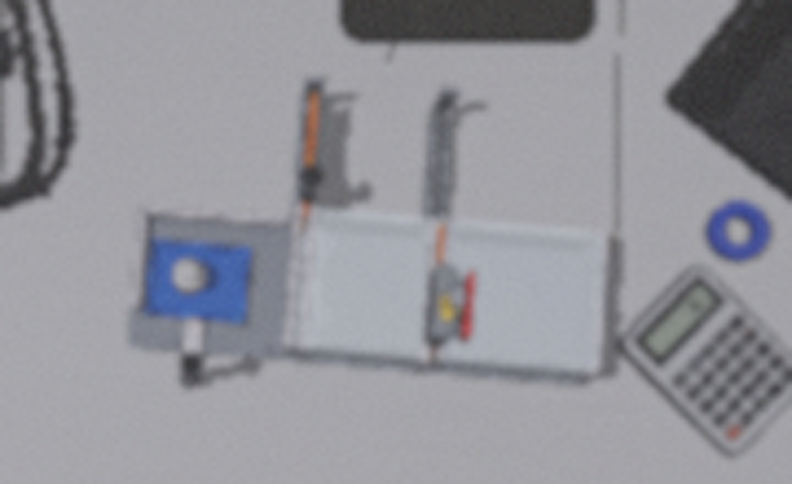

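View pics/side0z.png

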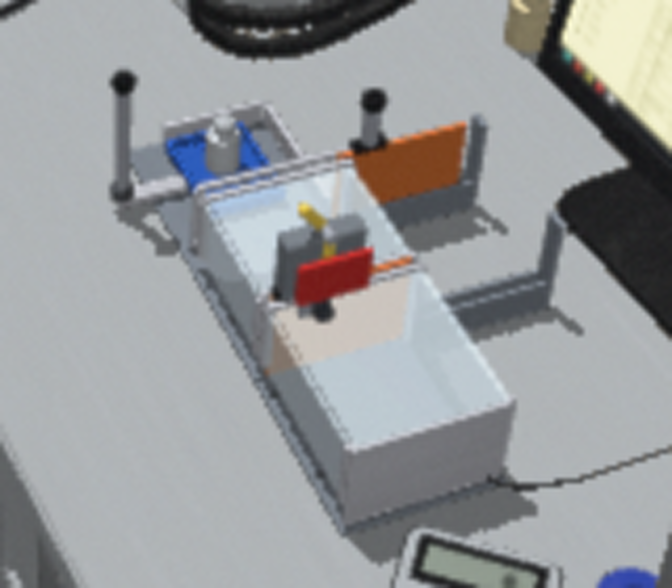

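```bash
cat > fit.py <<'E'
from h import *
from scipy.optimize import least_squares
S=np.load('pics/side0.npz');T=np.load('pics/top0.npz')
obs=[(S,124,82,(-90,150,134)),(T,190,375,(-90,150,134)),(S,374,99,(80,60,138)),(T,312,176,(80,60,140)),
(S,512,402,(65,-210,85)),(S,347,450,(-65,-210,85)),(T,603,232,(65,-210,85)),(T,600,372,(-65,-210,85)),(S,305,208,(-38,-60,167))]
def px(d,u,v): return np.array([240+u/4.2,190+v/4.2]) if d is S else np.array([240+u/4.4,140+v/4.4])
def W(p,X):
    c,s=np.cos(p[2]),np.sin(p[2]);X=np.array(X)/1000
    return np.array([p[0]+c*X[0]-s*X[1],p[1]+s*X[0]+c*X[1],X[2]])
def f(p): return np.concatenate([proj(d,W(p,X))-px(d,u,v) for d,u,v,X in obs])
if __name__=='__main__':
    r=least_squares(f,[0.45,-0.1,0],loss='soft_l1')
    print(r.x,f(r.x).reshape(-1,2).round(2))
    p=r.x
    for n,X in dict(origin=(0,0,0),post=(-90,150,120),oh=(80,60,120),grip=(-20,-60,124)).items(): print(n,W(p,X).round(4))
E
python3 fit.py
```

```text
[ 0.55674352 -0.04798417 -0.06432518] [[-0.94 -0.63]
 [-0.42 -3.23]
 [-0.76 -0.43]
 [-0.46 -0.79]
 [ 1.52  0.01]
 [-0.1   1.06]
 [ 1.71 -0.82]
 [ 0.5   0.6 ]
 [-1.74  0.22]]
origin [ 0.5567 -0.048   0.    ]
post [0.4766 0.1075 0.12  ]
oh [0.6404 0.0067 0.12  ]
grip [ 0.5329 -0.1066  0.124 ]
```

Run:
```python
from h import *
from scipy.spatial.transform import Rotation as Ro
s=manip.get_state();q=s['ee_rot'];M=Ro.from_quat(np.r_[q[1:],q[0]]).as_matrix();print(M.round(3))
a=np.arctan2(M[1,0],M[0,0]); print('jaw x az',a)
S=np.load('pics/side0.npz')
for n,u,v in [('radio top',217,102),('radio',224,140),('radio base',226,160),('pad',215,183),('pen',236,195),('instr',300,100),('instr front',270,165),('counter',296,350)]:
    print(n,pt(S,u,v).round(3))
```

```text
[[ 0.247 -0.001 -0.969]
 [ 0.969 -0.001  0.247]
 [-0.001 -1.     0.   ]]
jaw x az 1.3209851308759646
radio top [0.499 0.636 0.255]
radio [0.5   0.584 0.114]
radio base [0.501 0.576 0.024]
pad [0.414 0.466 0.01 ]
pen [0.462 0.369 0.006]
instr [1.029 0.945 0.008]
instr front [0.664 0.504 0.   ]
counter [ 0.356 -0.337  0.025]
```

>>> arm_command([
  [4, [2.6, -3.8, 0.5], 0.016],
  [4, [2.6, -3.8, 0.5], 0.016],
  [3, [2.6, -3.8, 0.5], 0.016],
  [3, [2.6, -3.8, 0.5], 0.016],
  [3, [2.6, -3.8, 0.5], 0.016],
  [3, [2.6, -3.8, 0.5], 0.016],
  [3, [2.6, -3.8, 0.5], 0.016],
  [3, [2.6, -3.8, 0.5], 0.016],
  [3, [2.6, -3.8, 0.5], 0.016],
  [3, [2.6, -3.8, 0.5], 0.016],
  [3, [2.6, -3.8, 0.5], 0.016],
  [3, [2.6, -3.8, 0.5], 0.01],
], grip_force=20)

```text
clock: 1.35
position: [0.4547, 0.0995, 0.282]
ee_rot: [0.516, -0.516, -0.484, 0.484]
contact_force: [0.9, -0.0, -0.6]
width: 0.0297
```

Run:
```python
from h import *
d=snap('wrist','w1.png');s=manip.get_state()
print(s['position'],s['clock'],s['width'],s['contact_force'])
```

```text
[0.46004199 0.09314512 0.28243824] 1.4 0.03032972570604612 [ 3.62528223 -3.92003811  0.83293083]
```

View pics/w1.png

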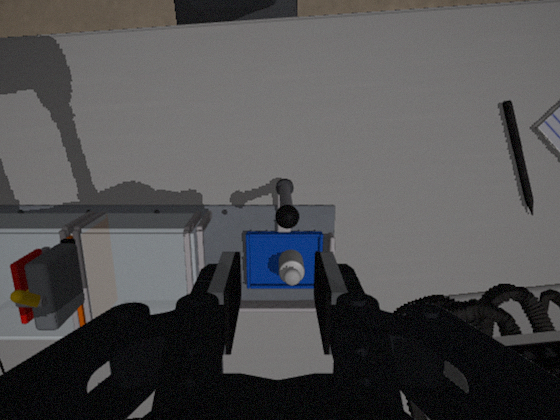

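Run:
```python
from h import *
from fit import W
d=np.load('pics/w1.npz'); p=[0.5567,-0.048,-0.0643]
for n,u,v,h,X in [('ball',287,216,.136,(-90,150,136)),('base corner',335,206,.008,(-65,210,8)),('frame corner',204,213,.089,(-65,65,89)),
  ('grip nearR',84,243,.145,(-52,-50,145)),('grip nearL',40,250,.145,(-52,-70,145)),('grip farR',82,298,.145,(12,-50,145)),('grip farL',38,330,.145,(12,-70,145)),('lever tip',14,297,.167,(-38,-60,167))]:
    print(n,onz(d,u,v,h).round(4),W(p,X).round(4),'px pred',proj(d,W(p,X)).round(0), 'depthpt',pt(d,u,v).round(3))
```

```text
ball [0.4778 0.1064 0.136 ] [0.4765 0.1075 0.136 ] px pred [288. 214.] depthpt [0.476 0.106 0.143]
base corner [0.5076 0.1643 0.008 ] [0.5053 0.1657 0.008 ] px pred [336. 204.] depthpt [ 0.51   0.165 -0.   ]
frame corner [0.4839 0.0281 0.089 ] [0.496 0.021 0.089] px pred [198. 226.] depthpt [0.507 0.01  0.006]
grip nearR [ 0.4875 -0.0603  0.145 ] [ 0.5016 -0.0946  0.145 ] px pred [ 46. 261.] depthpt [ 0.508 -0.094  0.085]
grip nearL [ 0.4912 -0.0974  0.145 ] [ 0.5003 -0.1145  0.145 ] px pred [ 22. 261.] depthpt [ 0.506 -0.127  0.103]
grip farR [ 0.5366 -0.0718  0.145 ] [ 0.5655 -0.0987  0.145 ] px pred [ 58. 330.] depthpt [ 0.56  -0.099  0.1  ]
grip farL [ 0.5648 -0.1162  0.145 ] [ 0.5642 -0.1186  0.145 ] px pred [ 35. 330.] depthpt [ 0.601 -0.162  0.085]
lever tip [ 0.5211 -0.1115  0.167 ] [ 0.5149 -0.1054  0.167 ] px pred [ 20. 289.] depthpt [ 0.518 -0.106  0.173]
```

>>> arm_command([
  [0, [1.0, 2.5, 0], 0],
  [0, [0.95, 2.4, 0], 0],
  [0, [0, 0, -4], 0],
  [0, [0, 0, -4], 0],
  [0, [0, 0, -4], 0],
  [0, [0, 0, -4], 0],
  [0, [0, 0, 0], 0],
  [0, [0, 0, 0], 0],
])

```text
clock: 2.2
position: [0.4736, 0.1503, 0.122]
ee_rot: [0.516, -0.515, -0.484, 0.484]
contact_force: [-0.2, 0.5, -0.2]
width: 0.0001
```

Run:
```python
from h import *
d=snap('wrist','w2.png');s=manip.get_state()
print(s['position'],s['clock'],s['width'],s['contact_force'])
```

```text
[0.4749038  0.1505259  0.12327783] 2.25 -0.00037879144551446886 [ 0.32686886 -0.01404865  1.33731633]
```

View pics/w2.png

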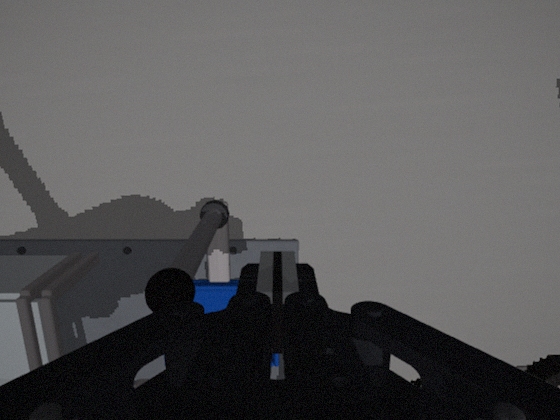

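>>> arm_command([
  [0, [0, -0.7, 0], 0],
  [0, [0, -0.7, 0], 0],
  [0, [0, -0.5, 0], 0],
  [0, [-0.05, -0.5, 0], 0],
  [0, [-0.05, -0.8, 0], 0],
  [0, [-0.05, -0.8, 0], 0],
  [0, [-0.05, -0.8, 0], 0],
  [0, [-0.05, -0.8, 0], 0],
  [0, [-0.05, -0.8, 0], 0],
  [0, [-0.05, -0.8, 0], 0],
  [0, [-0.05, -0.8, 0], 0],
  [0, [0, 0, 0], 0],
])

```text
clock: 3.45
position: [0.4691, 0.0687, 0.1215]
ee_rot: [-0.516, 0.516, 0.483, -0.484]
contact_force: [1.4, 0.5, -0.4]
width: -0.0004
```

Run:
```python
from h import *
d=snap('wrist','w3.png');s=manip.get_state()
print(s['position'],s['clock'],s['width'],s['contact_force'])
```

```text
[0.46869947 0.06912941 0.1212542 ] 3.5 -0.00016990066795199735 [ 0.16325658 -0.47423556  0.53404416]
```

View pics/w3.png

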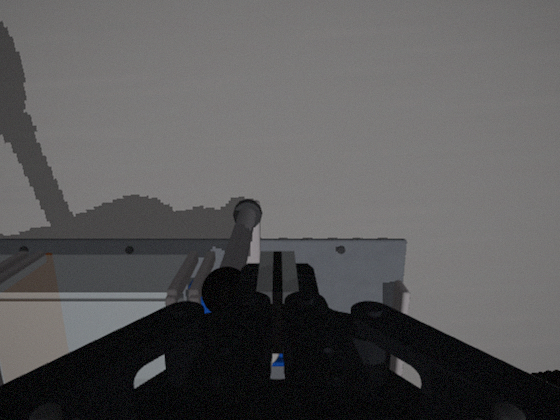

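>>> arm_command([
  [0, [-0.05, -0.8, 0], 0],
  [0, [-0.05, -0.8, 0], 0],
  [0, [-0.05, -0.8, 0], 0],
  [0, [-0.05, -0.8, 0], 0],
  [0, [-0.05, -0.8, 0], 0],
  [0, [-0.05, -0.8, 0], 0],
  [0, [-0.05, -0.8, 0], 0],
  [0, [-0.05, -0.8, 0], 0],
  [0, [-0.05, -0.8, 0], 0],
  [0, [-0.05, -0.8, 0], 0],
  [0, [0, -0.3, 0], 0],
  [0, [0, 0, 0], 0],
])

```text
clock: 4.7
position: [0.4651, -0.0138, 0.122]
ee_rot: [-0.515, 0.516, 0.484, -0.484]
contact_force: [0.7, 0.4, 0.0]
width: 0.0004
```

Run:
```python
from h import *
d=snap('wrist','w4.png');s=manip.get_state();d2=snap('side','s4.png')
print(s['position'],s['clock'],s['width'],s['contact_force'])
a=cv2.imread('pics/s4.png')[190:330,240:400]; cv2.imwrite('pics/s4z.png',cv2.resize(a,None,fx=4.2,fy=4.2,interpolation=cv2.INTER_CUBIC))
```

```text
[ 0.4653546  -0.01365663  0.12203137] 4.75 9.9430325763478e-06 [-0.01656653 -0.97733058 -0.27866273]
```

View pics/w4.png

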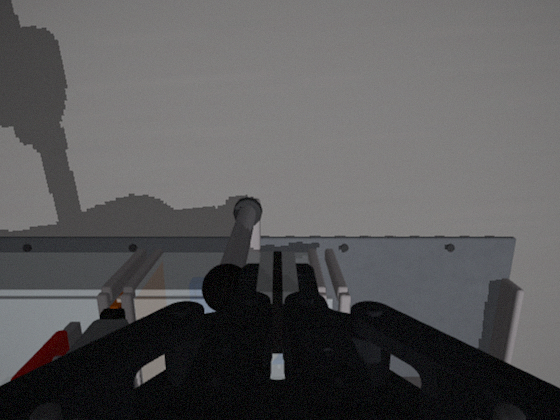

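View pics/s4z.png

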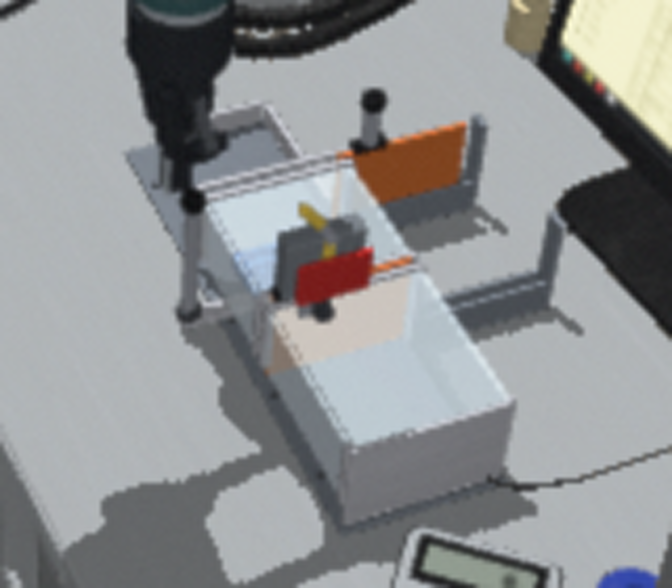

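Run:
```python
from h import *
d=np.load('pics/w4.npz');S=np.load('pics/s4.npz')
p=(0.5567,-0.048,-0.0643)
def hf(X): 
    c,s=np.cos(p[2]),np.sin(p[2]);v=X[:2]-np.array(p[:2]);return np.array([c*v[0]+s*v[1],-s*v[0]+c*v[1]]).round(4)
print(hf(onz(d,228,288,.135)), hf(onz(S,240+193/4.2,190+200/4.2,.134)), hf(np.array([.4654,-.0137])))
d=np.load('pics/w2.npz');S=np.load('pics/side0.npz')
print(hf(onz(d,170,292,.135)), hf(onz(S,240+124/4.2,190+82/4.2,.134)))
```

```text
[-0.0879  0.0083] [-0.0885  0.0056] [-0.0933  0.0284]
[-0.0881  0.1489] [-0.0882  0.146 ]
```

>>> arm_command([
  [0, [0, -0.4, 0], 0],
  [0, [-0.05, -0.4, 0], 0],
  [0, [0, -0.1, 0], 0],
  [0, [0, 0, 0], 0],
  [0, [0, 0, 0], 0],
  [0, [0, 0, 0], 0],
  [0, [0, 1.5, 0], 0],
  [0, [0, 1.5, 0], 0],
  [0, [0, 0, 4], 0],
  [0, [0, 0, 4], 0],
  [0, [0, 0, 3], 0],
  [0, [0, 0, 0], 0],
])

```text
clock: 6.0
position: [0.4667, 0.0075, 0.2361]
ee_rot: [-0.513, 0.518, 0.486, -0.482]
contact_force: [-0.0, 0.2, 0.3]
width: 0.0
```

Run:
```python
from h import *
d=snap('wrist','w5.png');s=manip.get_state();d2=snap('side','s5.png')
print(s['position'],s['clock'],s['width'],s['contact_force'])
a=cv2.imread('pics/s5.png')[190:330,240:400]; cv2.imwrite('pics/s5z.png',cv2.resize(a,None,fx=4.2,fy=4.2,interpolation=cv2.INTER_CUBIC))
```

```text
[0.46519033 0.00774922 0.23375386] 6.05 0.0005020119620866231 [ 0.26700605 -0.3727342   0.27412507]
```

View pics/w5.png

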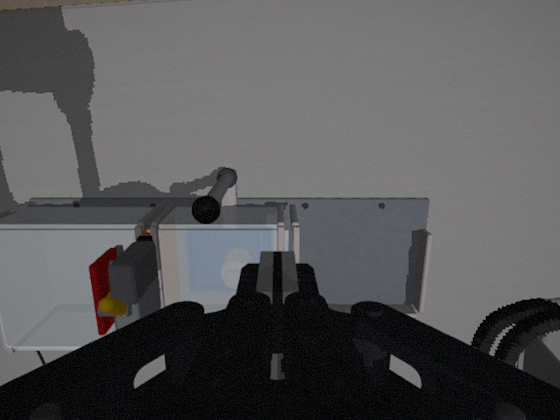

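View pics/s5z.png

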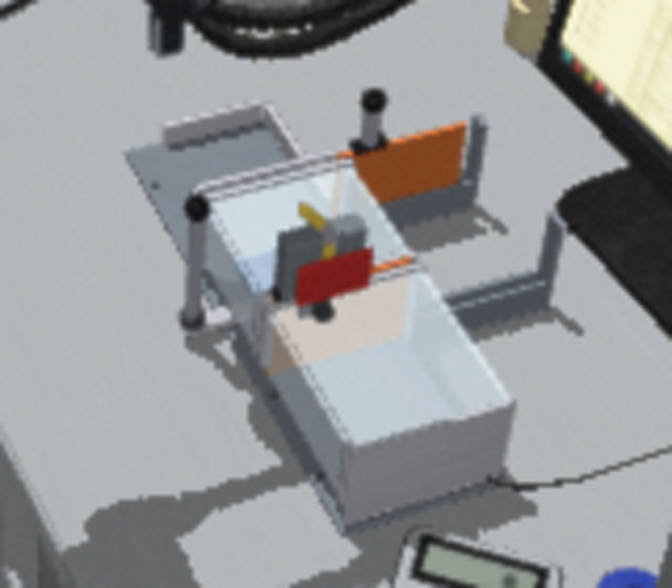

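```bash
cat >> h.py <<'E'
P=(0.5567,-0.048,-0.0643)
def hf(X): 
    c,s=np.cos(P[2]),np.sin(P[2]);v=np.array(X)[:2]-np.array(P[:2]);return np.array([c*v[0]+s*v[1],-s*v[0]+c*v[1]]).round(4)
E
python3 - <<'E'
from h import *
from fit import W
d=np.load('pics/w5.npz');S=np.load('pics/s5.npz')
print(hf(onz(d,206,209,.135)), hf(onz(S,240+197/4.2,190+207/4.2,.134)),hf(pt(d,206,209)))
print(hf(onz(d,429,199,.0)))
print('frames', [hf(onz(d,u,208,.089)) for u in (281,296,155,173)])
print('outer handle',W(P,(80,60,120)),W(P,(107,60,120)),W(P,(-30,60,120)))
E
```

```text
[-0.0883  0.    ] [-0.0886 -0.0021] [-0.0913  0.002 ]
[-0.0608  0.2107]
frames [array([-0.076 ,  0.0528]), array([-0.076 ,  0.0652]), array([-0.0759, -0.051 ]), array([-0.0759, -0.0362])]
outer handle [0.64039002 0.00673555 0.12      ] [0.66733422 0.00500065 0.12      ] [0.53061734 0.01380368 0.12      ]
```

Run:
```python
from h import *
for f in ['side0','top0']:
    d=np.load(f'pics/{f}.npz');K=d['intrinsics'];z=d['range_z'];v,u=np.mgrid[:420,:560]
    c=np.stack([(u-K[0,2])/K[0,0]*z,(v-K[1,2])/K[1,1]*z,z],-1).reshape(-1,3)[z.ravel()>0]
    X=(c-d['t'])@d['R']
    for a in np.arange(.6,.95,.05):
        m=(X[:,0]>a)&(X[:,0]<a+.05)&(X[:,1]>-.2)&(X[:,1]<.15)&(X[:,2]>.03)
        if m.any(): print(f,a.round(2),m.sum(),X[m,1].min().round(3),X[m,1].max().round(3),X[m,2].max().round(3))
```

```text
side0 0.6 380 -0.198 0.147 0.15
side0 0.65 231 -0.133 0.009 0.101
side0 0.7 232 -0.133 0.008 0.093
side0 0.8 1 0.042 0.042 0.048
side0 0.85 4435 -0.2 0.15 0.326
side0 0.9 992 -0.2 0.149 0.326
top0 0.6 296 -0.197 0.137 0.154
top0 0.65 49 -0.122 0.014 0.1
top0 0.7 78 -0.129 0.011 0.098
top0 0.85 2634 -0.2 0.148 0.329
top0 0.9 973 -0.2 0.148 0.332
```

>>> arm_command([
  [0, [4, 0, 0], 0],
  [0, [4, 0, 0], 0],
  [0, [4, -0.1, 0], 0],
  [0, [4, -0.1, 0], 0],
  [0, [4, -0.1, 0], 0],
  [0, [0.9, 0, 0], 0],
  [0, [0, 0, 0], 0],
  [0, [0, 0, -3], 0],
  [0, [0, 0, -3], 0],
  [0, [0, 0, -2.5], 0],
  [0, [0, 0, 0], 0],
])

```text
clock: 7.2
position: [0.6679, 0.0055, 0.1424]
ee_rot: [0.519, -0.513, -0.481, 0.486]
contact_force: [-0.4, 0.2, -0.3]
width: -0.0002
```

Run:
```python
from h import *
d=snap('wrist','w6.png');s=manip.get_state();d2=snap('side','s6.png')
print(s['position'],s['clock'],s['width'],s['contact_force'])
a=cv2.imread('pics/s6.png')[190:330,240:400]; cv2.imwrite('pics/s6z.png',cv2.resize(a,None,fx=4.2,fy=4.2,interpolation=cv2.INTER_CUBIC))
```

```text
[0.6699739  0.005374   0.14495599] 7.25 0.00034223569619063545 [1.61761118 0.57451754 0.28674875]
```

View pics/w6.png

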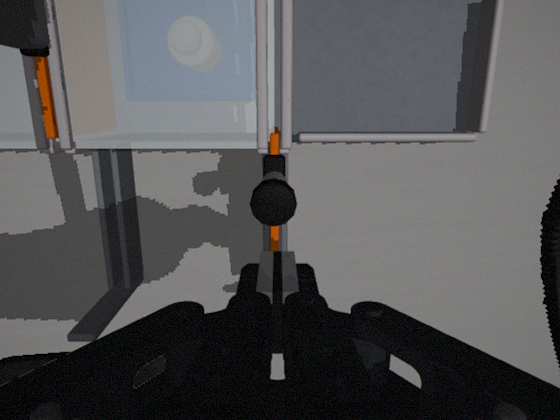

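View pics/s6z.png

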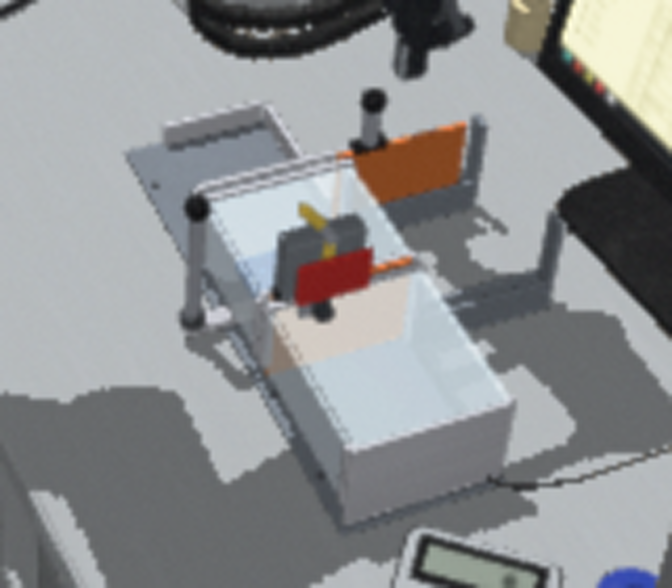

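>>> arm_command([
  [0, [0, 0, -1.0], 0],
  [0, [0, 0, -0.6], 0],
  [0, [0, 0, 0], 0],
  [0, [-0.5, 0.03, 0], 0],
  [0, [-0.5, 0.03, 0], 0],
  [0, [-0.8, 0.05, 0], 0],
  [0, [-0.8, 0.05, 0], 0],
  [0, [-0.8, 0.05, 0], 0],
  [0, [-0.8, 0.05, 0], 0],
  [0, [-0.8, 0.05, 0], 0],
  [0, [-0.8, 0.05, 0], 0],
  [0, [-0.8, 0.05, 0], 0],
])

```text
clock: 8.5
position: [0.607, 0.0093, 0.1315]
ee_rot: [-0.515, 0.516, 0.484, -0.483]
contact_force: [5.1, -0.1, 4.4]
width: -0.0003
```

>>> arm_command([
  [0, [-0.8, 0.05, 0], 0],
  [0, [-0.8, 0.05, 0], 0],
  [0, [-0.8, 0.05, 0], 0],
  [0, [-0.6, 0.04, 0], 0],
  [0, [-0.5, 0.03, 0], 0],
  [0, [-0.3, 0.03, 0], 0],
  [0, [0, 0, 0], 0],
])

```text
clock: 9.2
position: [0.568, 0.0118, 0.1312]
ee_rot: [0.516, -0.515, -0.484, 0.484]
contact_force: [3.0, -0.6, 5.3]
width: -0.0004
```

Run:
```python
from h import *
d=snap('wrist','w7.png');s=manip.get_state();d2=snap('side','s7.png')
print(s['position'],s['clock'],s['width'],s['contact_force'])
a=cv2.imread('pics/s7.png')[190:330,240:400]; cv2.imwrite('pics/s7z.png',cv2.resize(a,None,fx=4.2,fy=4.2,interpolation=cv2.INTER_CUBIC))
```

```text
[0.5680412 0.01178   0.1311874] 9.25 -0.0003063907816502968 [ 3.02435443 -0.50981381  5.10276677]
```

View pics/w7.png

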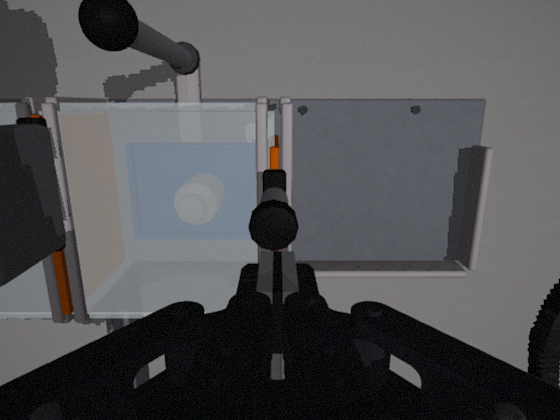

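View pics/s7z.png

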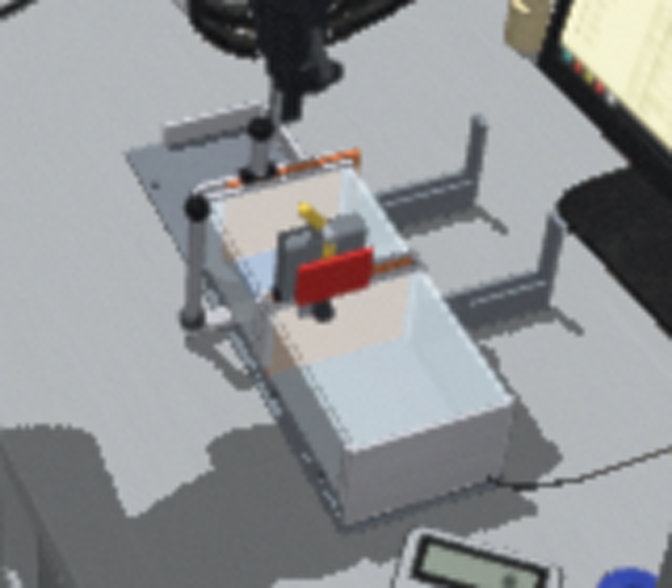

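>>> arm_command([
  [0, [-0.2, 0.01, 0.1], 0],
  [0, [-0.3, 0.02, 0.1], 0],
  [0, [-0.3, 0.02, 0], 0],
  [0, [-0.2, 0.02, 0], 0],
  [0, [-0.2, 0.01, 0], 0],
  [0, [0, 0, 0], 0],
])

```text
clock: 9.9
position: [0.5564, 0.0126, 0.1326]
ee_rot: [0.516, -0.515, -0.484, 0.484]
contact_force: [3.1, -0.8, 1.1]
width: -0.0
```

>>> arm_command([
  [0, [-0.2, 0.01, 0], 0],
  [0, [-0.1, 0.01, 0], 0],
  [0, [0, 0, 0], 0],
])

```text
clock: 10.2
position: [0.5539, 0.0128, 0.1328]
ee_rot: [0.516, -0.516, -0.484, 0.484]
contact_force: [3.8, -0.9, 0.3]
width: 0.0001
```

>>> arm_command([
  [0, [-0.15, 0.01, 0], 0],
  [0, [-0.1, 0.01, 0], 0],
  [0, [0, 0, 0], 0],
])

```text
clock: 10.5
position: [0.5514, 0.013, 0.1328]
ee_rot: [0.516, -0.516, -0.484, 0.484]
contact_force: [3.9, -1.0, 0.4]
width: -0.0002
```

>>> arm_command([
  [0, [-0.15, 0.01, 0], 0],
  [0, [-0.1, 0.01, 0], 0],
  [0, [0, 0, 0], 0],
])

```text
clock: 10.8
position: [0.5505, 0.0131, 0.1334]
ee_rot: [-0.515, 0.517, 0.485, -0.483]
contact_force: [5.6, -0.4, 1.3]
width: 0.0001
```

>>> arm_command([
  [0, [-0.15, 0.01, 0], 0],
  [0, [-0.1, 0.01, 0], 0],
  [0, [0, 0, 0], 0],
])

```text
clock: 11.1
position: [0.5475, 0.0135, 0.1343]
ee_rot: [-0.515, 0.516, 0.485, -0.483]
contact_force: [4.1, -0.6, 6.9]
width: -0.0
```

>>> arm_command([
  [0, [-0.15, 0.01, 0.1], 0],
  [0, [-0.1, 0.01, 0.1], 0],
  [0, [0, 0, 0], 0],
])

```text
clock: 11.4
position: [0.542, 0.0138, 0.1345]
ee_rot: [0.517, -0.515, -0.483, 0.485]
contact_force: [-1.4, -1.0, 4.0]
width: 0.0001
```

Run:
```python
from h import *
d=snap('wrist','w8.png');s=manip.get_state()
print(s['position'],s['clock'],s['width'],s['contact_force'])
```

```text
[0.54200716 0.01380573 0.1344712 ] 11.45 0.00013280550385865052 [-2.81417812 -0.65876883  3.83754482]
```

View pics/w8.png

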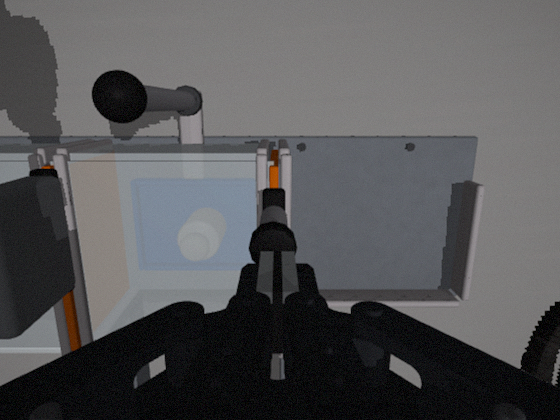

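```bash
python3 - <<'E'
from h import *
for f,c,b in [('w6',(273,200),(275,133)),('w7',(273,224),(275,148)),('w8',(273,243),(275,165))]:
    d=np.load(f'pics/{f}.npz'); X=pt(d,*c); print(f,'cap',X.round(4),hf(X),hf(onz(d,*c,.144)),'blade front',hf(pt(d,*b)),hf(onz(d,*b,.085)))
    print('fingertip',pt(d,278,257).round(4), 'hinner', pt(d,278,300).round(4))
E
python3 - <<'E'
import cv2
a=cv2.imread('pics/w8.png')[120:320,180:380]; cv2.imwrite('pics/w8z.png',cv2.resize(a,None,fx=3,fy=3,interpolation=cv2.INTER_CUBIC))
E
```

```text
w6 cap [0.6392 0.0057 0.1455] [0.0789 0.0589] [0.0793 0.0589] blade front [0.0556 0.0595] [0.0557 0.0595]
fingertip [0.657  0.0066 0.1634] hinner [0.6607 0.0063 0.1894]
w7 cap [0.5459 0.0117 0.1456] [-0.0146  0.0589] [-0.0141  0.0589] blade front [-0.0376  0.0594] [-0.0369  0.0594]
fingertip [0.5572 0.0129 0.1513] hinner [0.5604 0.0126 0.1781]
w8 cap [0.5295 0.013  0.144 ] [-0.031   0.0591] [-0.0311  0.0591] blade front [-0.0537  0.0597] [-0.0537  0.0597]
fingertip [0.5308 0.0149 0.1557] hinner [0.5333 0.0147 0.1836]
```

View pics/w8z.png

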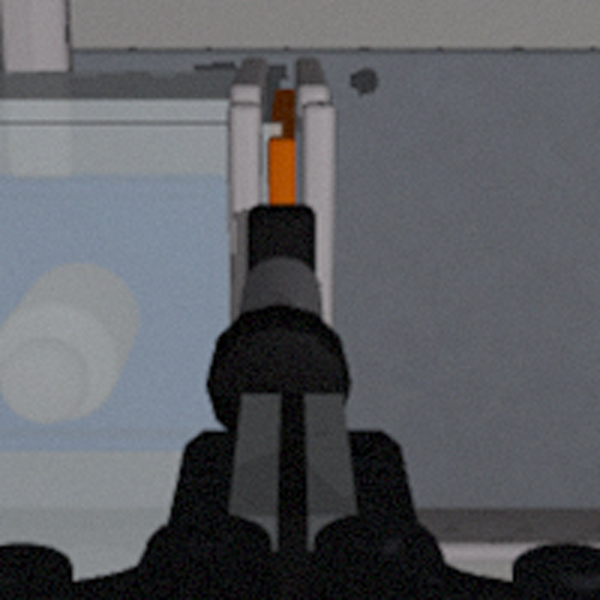

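Run:
```python
from h import *
d=np.load('pics/w5.npz');p=np.array([.4652,.0077,.2337])
for dz in (0.03,0,-.017): print(dz,proj(d,p+[0,0,dz]),proj(d,p+[-.011,0,dz]))
for u in (268,288):
  for v in (250,254,258,265,280,290): print(u,v,(pt(d,u,v)-p).round(4))
```

```text
0.03 [277.02793657 289.49633772] [275.08185008 261.73783747]
0 [277.10543402 256.75485359] [275.5037283  233.29231503]
-0.017 [277.1385046  242.78304464] [275.68277965 221.21961435]
268 250 [ 0.0571 -0.0116 -0.1487]
268 254 [-0.0099 -0.0029  0.02  ]
268 258 [-0.0093 -0.0028  0.0223]
268 265 [-0.0098 -0.0026  0.0299]
268 280 [-0.0102 -0.0023  0.0424]
268 290 [-0.0098 -0.0022  0.0484]
288 250 [ 0.0577  0.0056 -0.1478]
288 254 [-0.009   0.0048  0.0189]
288 258 [-0.0096  0.0047  0.0242]
288 265 [-0.0096  0.0045  0.0303]
288 280 [-0.0087  0.0042  0.0403]
288 290 [-0.0093  0.004   0.0482]
```

Run:
```python
from h import *
print(manip.finger_overhang)
d=np.load('pics/s6.npz');p=np.array([.669,.0054,.1445])
img=d['pixels'][:,:,::-1].copy();a=cv2.resize(img[160:240,300:380],None,fx=7,fy=7,interpolation=cv2.INTER_NEAREST)
for dz,c in ((0.02,(0,255,0)),(0,(0,0,255)),(-.017,(255,0,0))):
    q=proj(d,p+[0,0,dz]);print(dz,q); cv2.circle(a,tuple(((q-[300,160]+.5)*7).astype(int)),5,c,-1)
cv2.imwrite('pics/s6t.png',a)
```

```text
0.017
0.02 [337.03028202 204.69593927]
0 [336.41695294 209.50675385]
-0.017 [335.90346807 213.53441302]
```

View pics/s6t.png

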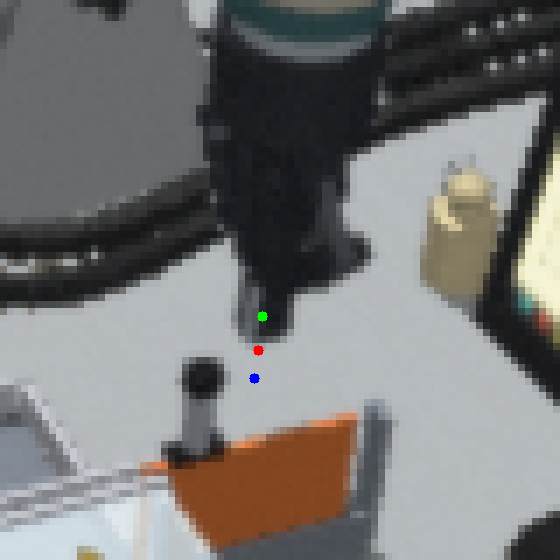

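>>> arm_command([
  [0, [0, 0, 2], 0],
  [0, [0, 0, 4], 0],
  [0, [-1, 0, 3], 0],
  [0, [-3, 0, 0], 0],
  [0, [0, 0, 0], 0],
  [0, [0, 0, 0], 0],
])

```text
clock: 12.05
position: [0.5029, 0.0137, 0.2242]
ee_rot: [0.516, -0.515, -0.483, 0.484]
contact_force: [-0.3, 0.1, 0.3]
width: 0.0002
```

Run:
```python
from h import *
d=snap('wrist','w9.png');s=manip.get_state();d2=snap('side','s9.png')
p=s['position'];print(p,s['clock'],s['contact_force'])
a=cv2.imread('pics/s9.png')[120:330,200:400]; cv2.imwrite('pics/s9z.png',cv2.resize(a,None,fx=2.8,fy=2.8,interpolation=cv2.INTER_CUBIC))
K=d2['intrinsics'];z=d2['range_z'];v,u=np.mgrid[:420,:560]
c=np.stack([(u-K[0,2])/K[0,0]*z,(v-K[1,2])/K[1,1]*z,z],-1).reshape(-1,3)
X=(c-d2['t'])@d2['R']-p
m=(abs(X[:,0])<.07)&(abs(X[:,1])<.07)&(X[:,2]>-.04)&(z.ravel()>0)
for h in np.arange(-.03,.14,.01):
    k=m&(X[:,2]>=h)&(X[:,2]<h+.01)
    if k.any(): print(h.round(2),k.sum(),X[k].min(0).round(3),X[k].max(0).round(3))
```

```text
[0.50367634 0.01365093 0.22411787] 12.1 [-0.62777489  0.8946341   0.09887931]
0.0 3 [-0.009 -0.006  0.008] [-0.003 -0.004  0.009]
0.01 8 [-0.012 -0.013  0.012] [0.008 0.003 0.02 ]
0.02 26 [-0.014 -0.017  0.021] [0.007 0.004 0.03 ]
0.03 26 [-0.015 -0.017  0.031] [0.005 0.007 0.04 ]
0.04 9 [-0.013 -0.02   0.04 ] [-0.009  0.006  0.05 ]
0.05 24 [-0.017 -0.032  0.051] [0.007 0.024 0.06 ]
0.06 29 [-0.017 -0.04   0.06 ] [0.003 0.036 0.07 ]
0.07 42 [-0.019 -0.049  0.07 ] [0.007 0.045 0.08 ]
0.08 50 [-0.019 -0.057  0.08 ] [0.006 0.056 0.09 ]
0.09 54 [-0.021 -0.064  0.09 ] [0.007 0.053 0.1  ]
0.1 65 [-0.021 -0.065  0.1  ] [0.007 0.013 0.11 ]
0.11 66 [-0.024 -0.05   0.11 ] [0.018 0.012 0.12 ]
0.12 35 [-0.015 -0.042  0.12 ] [ 0.006 -0.009  0.13 ]
0.13 34 [-0.038 -0.041  0.131] [ 0.012 -0.001  0.14 ]
```

View pics/w9.png

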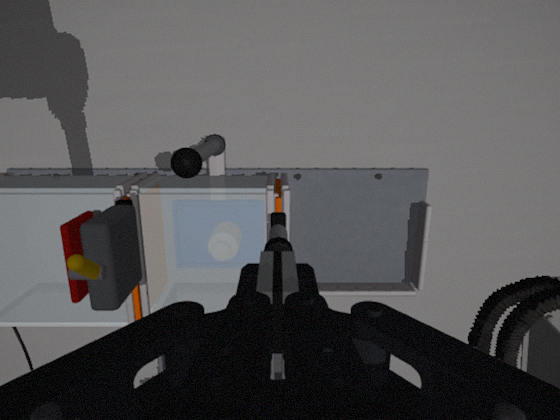

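View pics/s9z.png

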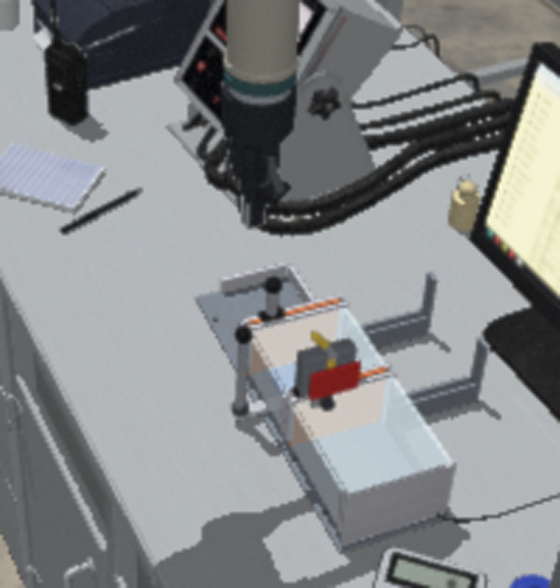

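Run:
```python
from h import *
from fit import W
S=np.load('pics/s9.npz');d=np.load('pics/w9.npz')
for (u,v,h,n) in [(273/2.8+200,120+286/2.8,.14,'cap'),(244/2.8+200,120+334/2.8,.134,'ball'),(318/2.8+200,120+337/2.8,.167,'lever tip')]: print(n,hf(onz(S,u,v,h)))
for (u,v,h,n) in [(187,162,.138,'ball'),(76,265,.17,'lever tip'),(278,240,.144,'cap'),(130,205,.145,'grip nearR top'),(93,213,.145,'grip nearL'),(115,306,.145,'grip farL'),(276,184,.085,'blade')]: print(n,hf(onz(d,u,v,h)),hf(pt(d,u,v)),pt(d,u,v)[2].round(3))
print('shut cap px',proj(d,W(P,(-30,60,144))),proj(d,W(P,(-26,60,144))))
for X in [(-38,-60,167),(-64,-60,160),(-20,-60,124),(-20,-63,124)]: print(X,W(P,X))
```

```text
cap [-0.0307  0.0522]
ball [-0.0879 -0.0024]
lever tip [-0.0317 -0.0651]
ball [-0.0887  0.001 ] [-0.0897  0.0025] 0.144
lever tip [-0.0322 -0.0609] [-0.0339 -0.0587] 0.174
cap [-0.0384  0.0589] [-0.0377  0.0589] 0.142
grip nearR top [-0.0623 -0.0352] [-0.049  -0.0553] 0.095
grip nearL [-0.057  -0.0594] [-0.0446 -0.0812] 0.102
grip farL [ 0.0093 -0.0527] [ 0.0096 -0.053 ] 0.144
blade [-0.0636  0.0574] [-0.0533  0.0573] 0.035
shut cap px [279.70412238 251.96920821] [279.6889906  257.60168222]
(-38, -60, 167) [ 0.51492319 -0.10543429  0.167     ]
(-64, -60, 160) [ 0.48897692 -0.10376364  0.16      ]
(-20, -60, 124) [ 0.53288599 -0.10659089  0.124     ]
(-20, -63, 124) [ 0.53269322 -0.10958469  0.124     ]
```

>>> arm_command([
  [0, [-0.4, -3, 0], 0],
  [0, [-0.4, -3, 0], 0],
  [0, [-0.4, -3, 0], 0],
  [0, [-0.4, -2.7, 0], 0],
  [0, [0, 0, 0], 0],
  [0, [0, 0, -3], 0],
  [0, [0, 0, -2.5], 0],
  [0, [0, 0, -1.8], 0],
  [0, [0, 0, 0], 0],
  [0, [0, 0, 0], 0],
])

```text
clock: 13.15
position: [0.4885, -0.103, 0.1516]
ee_rot: [0.516, -0.515, -0.484, 0.484]
contact_force: [0.7, -0.4, -0.2]
width: 0.0001
```

```bash
cat > look.py <<'E'
import sys
from h import *
n=sys.argv[1]
d=snap('wrist',f'w{n}.png');s=manip.get_state();d2=snap('side',f's{n}.png')
p=s['position'];print(p,hf(p),s['clock'],s['contact_force'],s['width'])
a=cv2.imread(f'pics/s{n}.png')[190:330,240:400]; a=cv2.resize(a,None,fx=3,fy=3,interpolation=cv2.INTER_CUBIC)
b=cv2.imread(f'pics/w{n}.png'); b=cv2.resize(b,None,fx=.57,fy=.57)
c=np.zeros((420,800,3),np.uint8); c[:420,:480]=a; c[:b.shape[0],480:480+b.shape[1]]=b[:,:320]; cv2.imwrite(f'pics/c{n}.png',c)
E
python3 look.py 10
```

```text
[ 0.48908766 -0.1033157   0.15239845] [-0.0639 -0.0595] 13.2 [-0.09514328 -0.82193153  0.23935391] 1.1955029592621358e-05
```

View pics/c10.png

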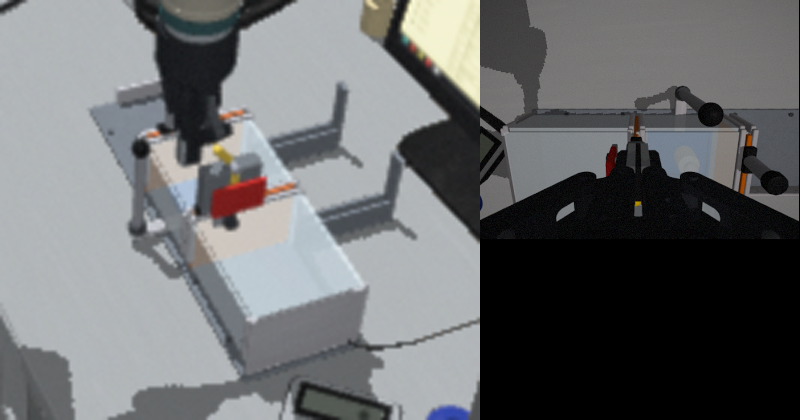

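Fingertips stand just before the lever tip (side crop about (190,160) against (220,150)). Push it forward.

>>> arm_command([
  [0, [0.5, -0.03, 0], 0],
  [0, [0.5, -0.03, 0], 0],
  [0, [0.5, -0.03, 0], 0],
  [0, [0.5, -0.03, 0], 0],
  [0, [0.5, -0.03, 0], 0],
  [0, [0.5, -0.03, 0], 0],
  [0, [0.5, -0.03, 0], 0],
  [0, [0, 0, 0], 0],
])

```text
clock: 14.05
position: [0.5243, -0.1056, 0.1519]
ee_rot: [-0.515, 0.516, 0.484, -0.484]
contact_force: [-1.1, -0.5, 0.7]
width: 0.0003
```

```bash
python3 look.py 11
```

```text
[ 0.52417028 -0.10566639  0.15181628] [-0.0288 -0.0596] 14.1 [ 0.0512809  0.1130636 -0.3070298] -0.00016022626126397445
```

View pics/c11.png

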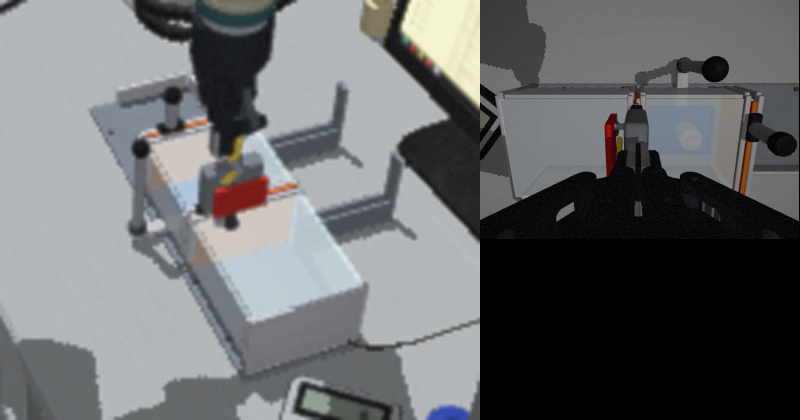

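Lever is past upright (side crop (238,145)); a bit more.

>>> arm_command([
  [0, [0.3, -0.02, 0], 0],
  [0, [0.3, -0.02, 0], 0],
  [0, [0.3, -0.02, 0], 0],
  [0, [0, 0, 0], 0],
])

```text
clock: 14.55
position: [0.5323, -0.106, 0.1515]
ee_rot: [0.516, -0.516, -0.484, 0.484]
contact_force: [-1.6, 0.9, -0.5]
width: -0.0001
```

>>> arm_command([
  [0, [0.2, -0.02, 0], 0],
  [0, [0.2, -0.02, 0], 0],
  [0, [0, 0, 0], 0],
])

```text
clock: 14.85
position: [0.5349, -0.1062, 0.1516]
ee_rot: [0.517, -0.515, -0.483, 0.485]
contact_force: [-4.9, -0.3, 1.0]
width: -0.0001
```

>>> arm_command([
  [0, [0.2, -0.02, 0], 0],
  [0, [0.2, -0.02, 0], 0],
  [0, [0, 0, 0], 0],
])

```text
clock: 15.15
position: [0.5354, -0.1063, 0.1514]
ee_rot: [0.518, -0.513, -0.482, 0.486]
contact_force: [-12.0, -0.1, 5.7]
width: -0.0001
```

>>> arm_command([
  [0, [-1.0, 0.05, 0], 0],
  [0, [-2.0, 0.1, 0], 0],
  [0, [0, 0, 4], 0],
  [4, [0, 0, 3], 0],
  [6, [0, 0, 0], 0],
  [6, [0, 0, 0], 0],
  [6, [0, 0, 0], 0],
])

```text
clock: 15.85
position: [0.51, -0.1053, 0.221]
ee_rot: [0.516, -0.515, -0.484, 0.484]
contact_force: [-0.1, -1.2, 0.1]
width: 0.0578
```

```bash
python3 look.py 12
python3 - <<'E'
import cv2
a=cv2.imread('pics/s12.png')[190:290,260:360]; cv2.imwrite('pics/s12z.png',cv2.resize(a,None,fx=5.5,fy=5.5,interpolation=cv2.INTER_CUBIC))
E
```

```text
[ 0.50978366 -0.10523216  0.22068265] [-0.0431 -0.0601] 15.9 [-0.31589246 -0.25926976  0.48938879] 0.060083699745896994
```

View pics/s12z.png

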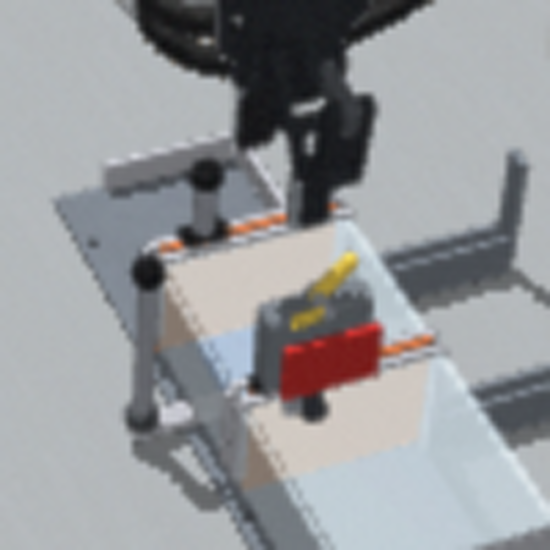

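View pics/w12.png

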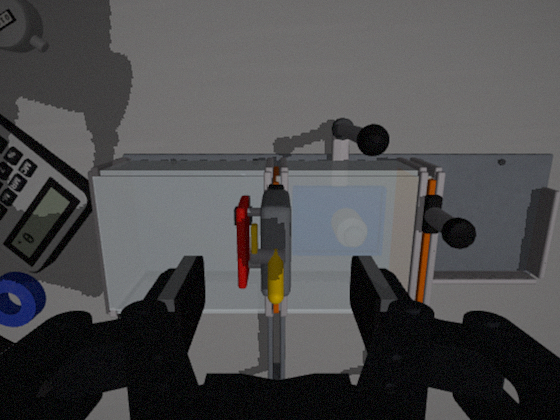

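>>> arm_command([
  [6.5, [1.2, -0.3, 0], 0],
  [6.5, [1.1, -0.24, 0], 0],
  [6.5, [0, 0, -3], 0],
  [6.5, [0, 0, -3], 0],
  [6.5, [0, 0, -2], 0],
  [6.5, [0, 0, -1], 0],
  [6.5, [0, 0, 0], 0],
  [6.5, [0, 0, 0], 0],
])

```text
clock: 16.75
position: [0.5343, -0.1112, 0.1324]
ee_rot: [-0.515, 0.516, 0.484, -0.484]
contact_force: [0.1, -0.3, 0.0]
width: 0.0652
```

```bash
python3 look.py 13;  python3 - <<'E'
import cv2
a=cv2.imread('pics/s13.png')[170:290,250:370]; cv2.imwrite('pics/s13z.png',cv2.resize(a,None,fx=4.8,fy=4.8,interpolation=cv2.INTER_CUBIC))
E
```

```text
[ 0.53441011 -0.11121087  0.13285141] [-0.0182 -0.0645] 16.8 [-0.11023963 -0.89454277  0.31503262] 0.0652978080491541
```

View pics/s13z.png

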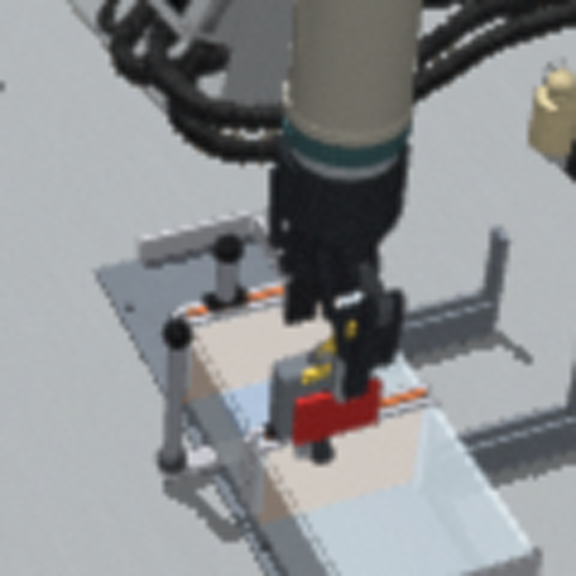

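View pics/w13.png

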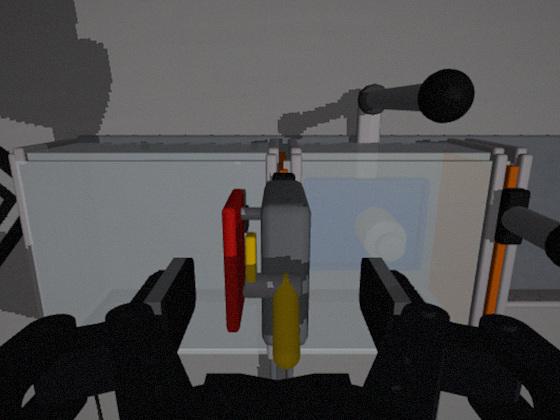

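>>> arm_command([
  [6.5, [-0.1, 0, -1], 0],
  [6.5, [-0.1, 0, -1], 0],
  [6.5, [0, 0, -0.5], 0],
  [6.5, [0, 0, -0.5], 0],
  [6.5, [0, 0, 0], 0],
])

```text
clock: 17.35
position: [0.5305, -0.1106, 0.1009]
ee_rot: [0.516, -0.515, -0.484, 0.484]
contact_force: [0.2, 0.2, -0.6]
width: 0.065
```

```bash
python3 look.py 14;  python3 - <<'E'
import cv2
a=cv2.imread('pics/s14.png')[170:290,250:370]; cv2.imwrite('pics/s14z.png',cv2.resize(a,None,fx=4.8,fy=4.8,interpolation=cv2.INTER_CUBIC))
E
```

```text
[ 0.53089571 -0.1107406   0.10135725] [-0.0217 -0.0643] 17.4 [ 0.64062185 -0.48048611  0.81940627] 0.06500883558036841
```

View pics/s14z.png

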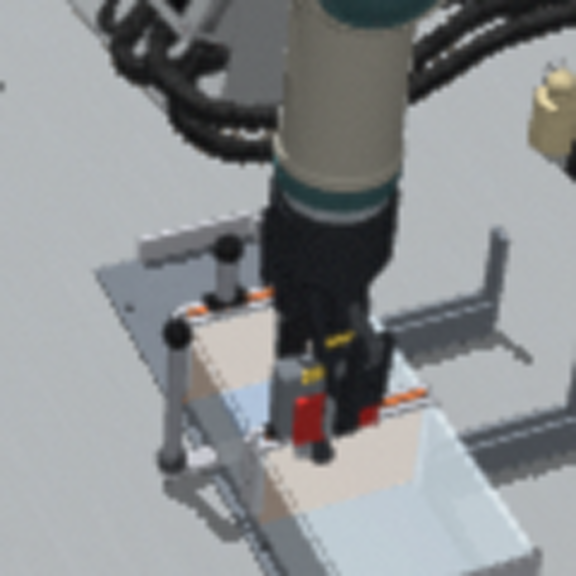

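View pics/w14.png

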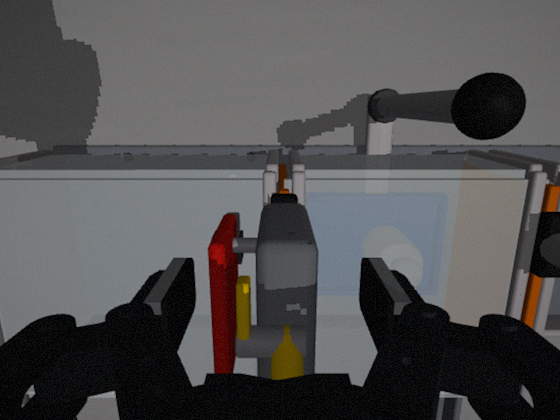

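Fingers straddle grip and paddle (paddle at px 225, grip 258–315, pads 195 and 360). Squeeze with 20 N.

>>> arm_command([
  [4.5, [0, 0, 0], 0],
  [3.5, [0, 0, 0], 0],
  [2.5, [0, 0, 0], 0],
  [2, [0, 0, 0], 0],
  [2, [0, 0, 0], 0],
  [2, [0, 0, 0], 0],
  [2, [0, 0, 0], 0],
], grip_force=25)

```text
clock: 18.15
position: [0.5319, -0.1107, 0.1032]
ee_rot: [-0.515, 0.516, 0.484, -0.483]
contact_force: [-1.4, 1.2, 5.1]
width: 0.0258
```

```bash
python3 look.py 15
```

```text
[ 0.53185805 -0.1106752   0.1031737 ] [-0.0208 -0.0641] 18.2 [-0.9154666   0.3943679   4.66776892] 0.025395805310483195
```

View pics/w15.png

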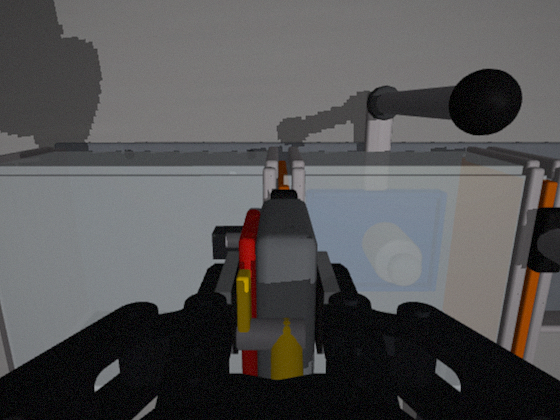

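>>> arm_command([
  [2, [0.5, -0.03, 0], 0],
  [2, [0.8, -0.05, 0], 0],
  [2, [0.8, -0.05, 0], 0],
  [2, [0.8, -0.05, 0], 0],
  [2, [0.8, -0.05, 0], 0],
  [2, [0.8, -0.05, 0], 0],
  [2, [0.8, -0.05, 0], 0],
  [2, [0.8, -0.05, 0], 0],
  [2, [0.8, -0.05, 0], 0],
  [2, [0.8, -0.05, 0], 0],
  [2, [0.8, -0.05, 0], 0],
  [2, [0, 0, 0], 0],
])

```text
clock: 19.45
position: [0.6176, -0.1161, 0.1032]
ee_rot: [-0.515, 0.516, 0.484, -0.483]
contact_force: [0.3, 0.1, 5.0]
width: 0.0254
```

```bash
python3 look.py 16
```

```text
[ 0.61761062 -0.11612763  0.10317769] [ 0.0652 -0.0641] 19.5 [1.87481425 0.82378098 4.64737342] 0.02580271712079539
```

View pics/c16.png

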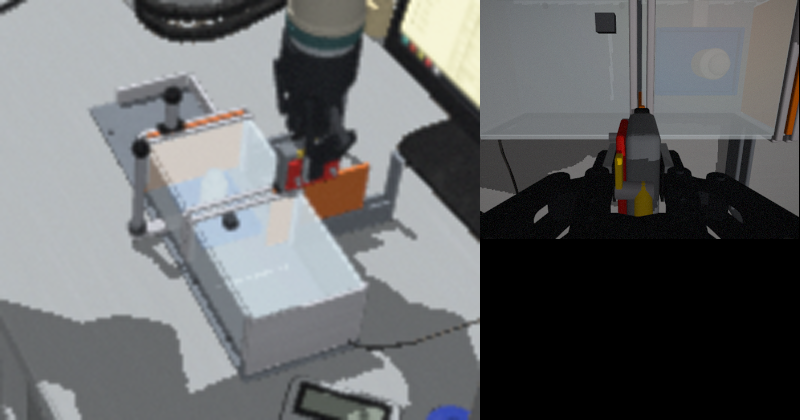

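Door opens with the grip. Go on to the stop.

>>> arm_command([
  [2, [0.6, -0.04, 0], 0],
  [2, [0.6, -0.04, 0], 0],
  [2, [0.6, -0.04, 0], 0],
  [2, [0.3, -0.02, 0], 0],
  [2, [0.2, -0.02, 0], 0],
  [2, [0, 0, 0], 0],
])

```text
clock: 20.15
position: [0.6392, -0.1175, 0.1032]
ee_rot: [-0.516, 0.516, 0.484, -0.483]
contact_force: [-1.3, 0.4, 8.0]
width: 0.0256
```

>>> arm_command([
  [2, [0.2, -0.01, 0], 0],
  [2, [0.2, -0.01, 0], 0],
  [2, [0, 0, 0], 0],
])

```text
clock: 20.45
position: [0.6395, -0.1175, 0.1031]
ee_rot: [0.518, -0.514, -0.482, 0.485]
contact_force: [-10.0, 0.8, 11.9]
width: 0.0252
```

>>> arm_command([
  [4, [-0.2, 0, 0], 0],
  [6.5, [0, 0, 0], 0],
  [6.5, [0, 0, 0], 0],
  [6.5, [0, 0, 0], 0],
  [6.5, [0, 0, 3], 0],
  [6.5, [0, 0, 4], 0],
  [6.5, [0, 0, 4], 0],
  [4, [0, 0, 0], 0],
  [2, [0, 0, 0], 0],
])

```text
clock: 21.35
position: [0.6418, -0.1178, 0.213]
ee_rot: [-0.515, 0.516, 0.484, -0.483]
contact_force: [-0.2, -0.1, -0.0]
width: 0.037
```

```bash
python3 look.py 17
python3 - <<'E'
from fit import *
print(W(P,(-90,50,120)),W(P,(-90,-130,120)))
E
```

```text
[ 0.64088413 -0.11758713  0.21142145] [ 0.0885 -0.064 ] 21.4 [-0.91930394  0.51217956  0.23455618] 0.029105093068914078
[0.47009877 0.00767969 0.12      ] [ 0.45853275 -0.17194834  0.12      ]
```

View pics/c17.png

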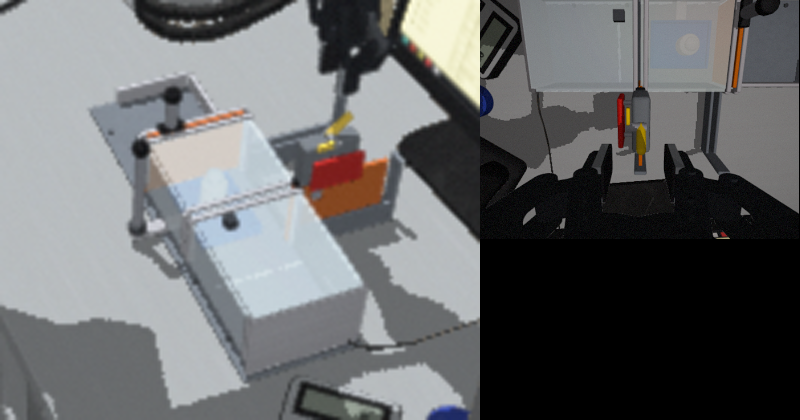

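>>> arm_command([
  [0, [-3.6, 2.5, 0], 0],
  [0, [-3.6, 2.5, 0], 0],
  [0, [-3.6, 2.5, 0], 0],
  [0, [-3.6, 2.5, 0], 0],
  [0, [-2.7, 2, 0], 0],
  [0, [0, 0, 0], 0],
  [0, [0, 0, -4], 0],
  [0, [0, 0, -4], 0],
  [0, [0, 0, -2.5], 0],
  [0, [0, 0, 0], 0],
  [0, [0, 0, 0], 0],
], grip_force=20)

```text
clock: 22.55
position: [0.4704, 0.0018, 0.1063]
ee_rot: [0.516, -0.515, -0.483, 0.484]
contact_force: [-0.2, -0.2, 0.7]
width: 0.0001
```

```bash
python3 look.py 18
```

```text
[0.47127485 0.0017158  0.1073046 ] [-0.0884  0.0441] 22.6 [ 0.98289371 -0.5388273   0.17669307] -0.00044863785217678047
```

View pics/c18.png

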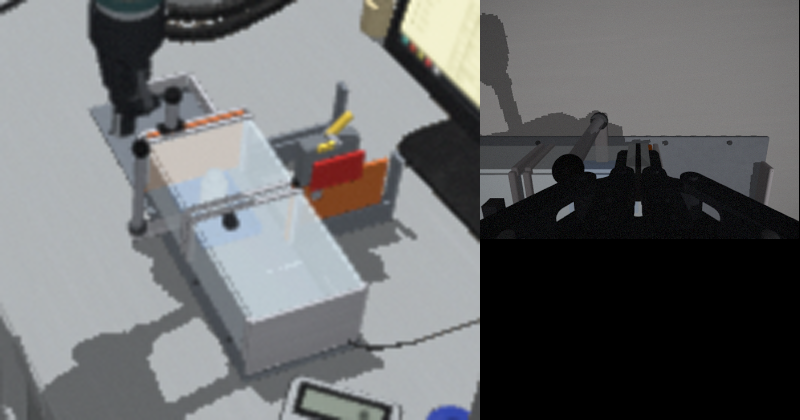

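>>> arm_command([
  [0, [-0.05, -0.7, 0], 0],
  [0, [-0.05, -0.7, 0], 0],
  [0, [-0.04, -0.5, 0], 0],
  [0, [-0.04, -0.5, 0], 0],
  [0, [-0.05, -0.8, 0], 0],
  [0, [-0.05, -0.8, 0], 0],
  [0, [-0.05, -0.8, 0], 0],
  [0, [-0.05, -0.8, 0], 0],
  [0, [-0.05, -0.8, 0], 0],
  [0, [-0.05, -0.8, 0], 0],
  [0, [-0.05, -0.8, 0], 0],
  [0, [0, 0, 0], 0],
])

```text
clock: 23.85
position: [0.4646, -0.0794, 0.1066]
ee_rot: [-0.516, 0.516, 0.483, -0.484]
contact_force: [-0.6, 0.5, 0.7]
width: -0.0002
```

```bash
python3 look.py 19
```

```text
[ 0.46430971 -0.07887873  0.10649321] [-0.0902 -0.0368] 23.9 [ 0.37537428  0.67936146 -0.30450962] -0.00022717872850689207
```

View pics/c19.png

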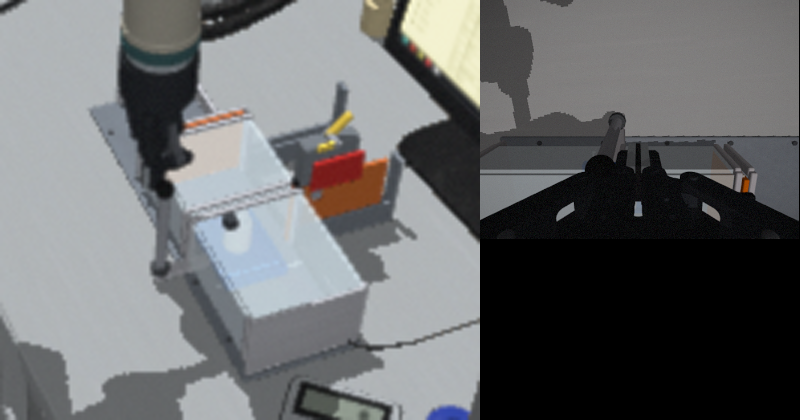

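>>> arm_command([
  [0, [-0.05, -0.8, 0], 0],
  [0, [-0.05, -0.8, 0], 0],
  [0, [-0.05, -0.8, 0], 0],
  [0, [-0.05, -0.8, 0], 0],
  [0, [-0.05, -0.8, 0], 0],
  [0, [-0.05, -0.8, 0], 0],
  [0, [-0.05, -0.8, 0], 0],
  [0, [-0.05, -0.8, 0], 0],
  [0, [-0.05, -0.8, 0], 0],
  [0, [-0.05, -0.6, 0], 0],
  [0, [-0.02, -0.4, 0], 0],
  [0, [0, 0, 0], 0],
])

```text
clock: 25.15
position: [0.4604, -0.1611, 0.1071]
ee_rot: [-0.515, 0.517, 0.484, -0.484]
contact_force: [-0.3, -1.0, -0.5]
width: -0.0004
```

>>> arm_command([
  [0, [-0.02, -0.3, 0], 0],
  [0, [-0.02, -0.2, 0], 0],
  [0, [-0.02, -0.2, 0], 0],
  [0, [0, 0, 0], 0],
])

```text
clock: 25.55
position: [0.4598, -0.1674, 0.1071]
ee_rot: [-0.515, 0.516, 0.484, -0.484]
contact_force: [1.0, 0.6, -0.2]
width: -0.0001
```

>>> arm_command([
  [0, [0, -0.2, 0], 0],
  [0, [-0.02, -0.2, 0], 0],
  [0, [0, 0, 0], 0],
])

```text
clock: 25.85
position: [0.4594, -0.1701, 0.107]
ee_rot: [0.516, -0.516, -0.484, 0.483]
contact_force: [3.1, 5.1, 1.9]
width: 0.0002
```

>>> arm_command([
  [0, [0, -0.1, 0], 0],
  [0, [-0.02, -0.1, 0], 0],
  [0, [0, 0, 0], 0],
])

```text
clock: 26.15
position: [0.4594, -0.1703, 0.1071]
ee_rot: [0.517, -0.515, -0.485, 0.482]
contact_force: [3.2, 10.2, 3.2]
width: 0.0004
```

At the stop (10 N). Back off and check.

>>> arm_command([
  [0, [0, 1, 0], 0],
  [0, [0, 2, 0], 0],
  [0, [0, 0, 4], 0],
  [0, [0, 0, 5], 0],
  [0, [0, 0, 5], 0],
  [0, [-3, 2, 2], 0],
  [0, [-3, 3, 0], 0],
  [0, [0, 0, 0], 0],
  [0, [0, 0, 0], 0],
  [0, [0, 0, 0], 0],
])

```text
clock: 27.15
position: [0.3989, -0.0936, 0.2667]
ee_rot: [-0.515, 0.516, 0.484, -0.484]
contact_force: [-0.2, -0.2, 0.4]
width: 0.0003
```

```bash
python3 look.py 20
python3 - <<'E'
from h import *
d=snap('top','t20.png')
a=cv2.imread('pics/t20.png')[140:250,240:420]; cv2.imwrite('pics/t20z.png',cv2.resize(a,None,fx=4.4,fy=4.4,interpolation=cv2.INTER_CUBIC))
a=cv2.imread('pics/s20.png')[190:330,240:400]; cv2.imwrite('pics/s20z.png',cv2.resize(a,None,fx=4.2,fy=4.2,interpolation=cv2.INTER_CUBIC))
E
```

```text
[ 0.39910925 -0.09362545  0.26652395] [-0.1543 -0.0557] 27.2 [ 0.2082934   0.18959583 -0.52478846] -0.0001261334091467233
```

View pics/s20z.png

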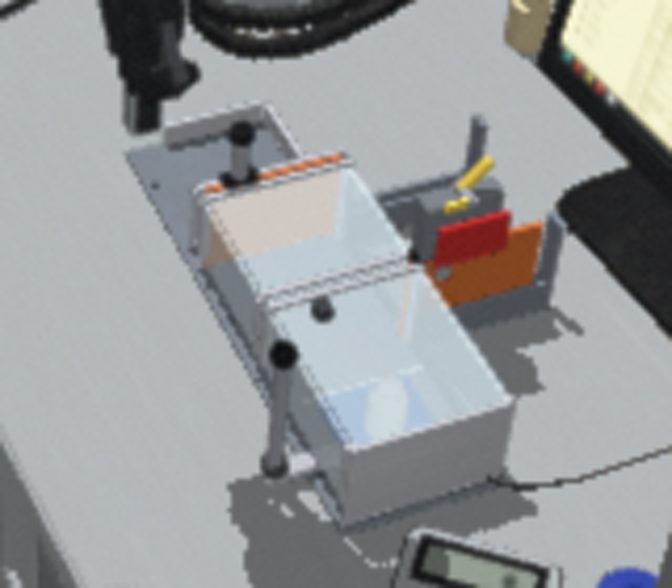

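View pics/t20z.png

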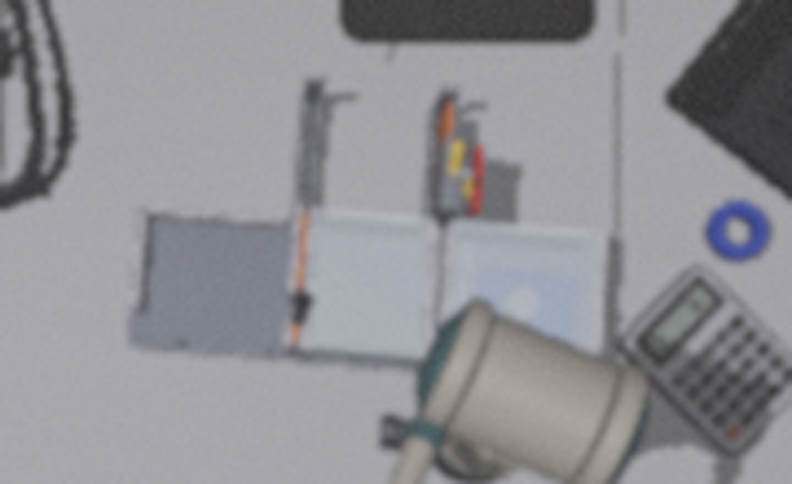

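View pics/w20.png

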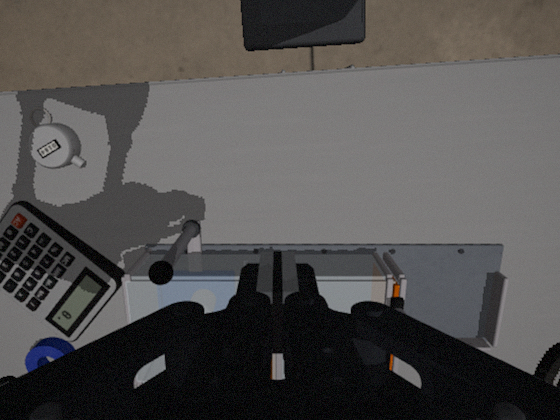

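Run:
```python
from h import *
S=np.load('pics/s20.npz');d=np.load('pics/w20.npz')
q=lambda u,v:(240+u/4.2,190+v/4.2)
print('ball',hf(onz(S,*q(284,355),.134)),hf(onz(d,161,272,.136)))
print('cap',hf(onz(S,*q(242,132),.138)),'ref shut in w8 -31; open ref',hf(onz(np.load('pics/side0.npz'),*q(374,99),.138)))
T0=np.load('pics/top0.npz');T=np.load('pics/t20.npz');r=lambda u,v:(240+u/4.4,140+v/4.4)
print('grip top c',hf(onz(T0,*r(442,303),.145)),hf(onz(T,*r(458,182),.145)))
print('red ctr move',hf(onz(T0,*r(468,306),.138)),hf(onz(T,*r(478,181),.138)))
```

```text
ball [-0.0886 -0.1542] [-0.0887 -0.1503]
cap [-0.028   0.0572] ref shut in w8 -31; open ref [0.0814 0.0573]
grip top c [-0.0238 -0.0596] [ 0.0815 -0.0661]
red ctr move [-0.0233 -0.0825] [ 0.0855 -0.084 ]
```

```bash
python3 -c "
from rig import manip
print(manip.sign_off())"
```

```text
the job is handed in; nothing more can be done
None
```

I ran the whole sequence in order and handed the job in at about 27 s. No verdict was reported.

**What I did:** I pushed the tray by its post to about 0.150 m, in the middle chamber, then pulled the outer door shut. I flipped the lever forward to its stop and pinched the paddle at 25 N until the fingers were 25.8 mm apart, which is fully squeezed. I then slid the inner door open to its stop and pushed the tray to the far end until I felt about 10 N. The gripper was clear of everything before I signed off.

**Last checks:**

| Item | Final measurement |
|---|---|
| Tray post | hatch y between -150 and -154 mm, so the tray is at about 0.30 m |
| Outer door | handle moved 109.4 mm (side camera) and 109.9 mm (wrist camera) of 110 mm, so shut to about 1 mm |
| Inner door | about 105–109 mm open; its stop was felt at 10 N |
| Weight | stands upright on the tray in the side view |
| Calculator, tape and tally counter | no visible shift in the last pictures; exact movement not measured |
| Note pad, radio and pen | kept well clear of; not in the last pictures |

**What disagreed:**
- **Fingertip height:** the fingertips were about 8–10 mm above the reported tool point, not 17 mm below it. Because of this the fingers slid up onto the outer handle's cap at the end of the door's travel. The force stayed under about 10 N there, and I allowed for the offset in every later move.
- **Camera scatter:** positions from the different cameras differed by about 2–4 mm, or 6–7 mm on the hardest-to-see points.

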